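# Open the developing tank and lean the fresh plate in it

## Robot

A 6-joint arm with a two-finger parallel gripper is mounted at the origin on the work surface. World frame = base frame: x ahead of the robot, y to its left, z up, the work surface at z = 0. Lengths are in m, angles in rad, forces in N, time in s.
With the tool pointing down it reaches from about 0.4 to 0.825 m from the base axis. Payload 7 kg.
Tool frame: the origin (TCP) lies midway between the tips of the shut fingers; the grasp point (between the pads) lies 19 mm behind it; z points along the fingers, y is the line along which they close (so a half turn about z gives the same grasp; the last joint's range is limited). The gripper opens to 88 mm and grips with 3 to 60 N. Pads are 19 mm wide; open, the fingers measure 130 mm over their backs; the gripper's body (78 mm by 193 mm) begins 47 mm behind the grasp point.
Start: joints at [-1.047, 0.359, 0.012, 0, -1.224, -0.288], TCP at [0.158, -0.656, 0.227] pointing down, gripper open.
Joint ranges: [-3.07, 3.07], [-1.43, 2.12], [-1.02, 1.25], [-3.03, 1.67], [-3.05, -0], [-3.03, 3.03]. Speed limits (rad/s): [2.39, 2.39, 3.01, 3.14, 3.14, 3.14].

## Interface

Orientations are given as a unit quaternion [x, y, z, w].
In Python, from bench import arm, viewer gives the robot as it stands.
- The arm moves only by the tool step_arm, never from a script. Its argument "plan" is a list of rows, each an object with "dp": the shift along the tool's x, y, z in cm, a list of three; "rot": the turn, a rotation vector about the tool's x, y, z in rad, a list of three; "hand": the finger opening in cm, from 0 to 8.76. A call has 1 to 12 rows; each row is the pose to reach, as a shift and turn from the pose commanded when the call began, along the tool's axes at that moment; what a row does not reach only later rows make up. A row lasts 1/10 s, in which the tool goes at most 50 mm and 8.59 degrees, less where a joint would pass 70% of its speed; a pose out of reach is approached as far as the arm can. A call with a gripper value outside its range is refused whole. The fingers move at their own pace and stop on an object; the grip force is fixed at half the most. Time passes only in rows, so rows that repeat a pose let the fingers close. It gives the time, the measured TCP pose, the force, the opening and the grip force at its end, in the units of the state.
- arm.get_state(): the state, without advancing time (a new reading comes with each control period).
- viewer.read_camera(name): name is "scene" or "top" or "wrist"; returns the picture (400x640x3 uint8, red, green, blue); there is no depth.
- viewer.camera_params(name): a dict with "fx", "fy", "cx", "cy" (pixels), "R" (3x3) and "t" (3): a world point X has camera coordinates R X + t. Camera axes: x right, y down, z forward; pixel columns grow to the right and rows downward; lengths in m; the calibration is good to about 2 mm. A picture is of the moment at which its call begins: read the wrist's pose just before it. camera_params takes no time and is no camera call; for the wrist camera it gives the pose at the moment of the call.
- arm.close_job(): hands the job in; it is judged then, once.
The state is a dict: "t": time; "joints": joint angles; "joint_vel": joint speeds; "joint_efforts": joint torques, N m; "eef_pos": TCP position; "tcp_rot": TCP orientation; "contact_force": force on the tool from outside, world axes, zero at the start; "moment": the same for the moment, N m; "gripper_width": finger opening in m; "finger_force": force on a finger pad.
Only numpy, scipy, OpenCV 4.12 (cv2) and the standard library are available. Lean on these libraries where they do the work, as an engineer would, in place of code of your own. Each camera call takes 0.05 s, during which the arm holds its last target. There are 200 camera calls.

## Task

Get the developing tank ready for a run: lift its steel lid off by the black knob and set it down gently in the white tray, flat and knob up. Then take the blue-framed plate from the rack by its tab and put it in the tank, foot on the tank floor, leaning back squarely against the tank's blue wall at roughly 20 degrees from upright, and let go. Do not drop the lid or the plate, and leave the red used plate and the other things on the bench where they are.

Things in the scene. Friction and masses are not known exactly. Their poses are not given: they have to be found in the camera images.
- tank: open rectangular tank, fixed, white floor, three clear glass walls with white rims and one blue wall. Outside 110 (x) x 130 (y) mm, 100 high; walls 5 thick, floor 6 thick, so inside 100 x 120, 94 deep. Origin: centre of its underside; z up. The blue wall is on its -x side (the robot's side), inner face at x = -50 mm; all rims at z = 100 mm.
- blue_wall: the tank's blue wall, 5 (x) x 130 (y) x 94 (z) mm, part of the tank. Origin: centre of its lower edge, which lies at x = -52.5, z = 6 mm in the tank's frame; axes as the tank's.
- lid: loose steel lid, about 0.3 kg, at the start lying on the tank. Origin: centre of its underside; z up through the knob. From below: a locating plug 93 x 113 x 6 mm that sits loosely inside the tank's mouth, a plate 110 (x) x 130 (y) x 6 mm (z = 6 to 12) that rests on the rim, and the black knob.
- lid_knob (a point): point on the axis of the lid's black knob at the height to grip it, 36 mm above the lid's origin; the round head, 32 mm diameter, spans z = 27 to 48 mm from the lid's origin, on an 18 mm stem.
- tray: white open tray, fixed, outside 220 (x) x 200 (y) x 18 mm high, walls 5 thick, floor 5 thick; an 8 mm thin lip runs round it outside. Origin: centre of its underside. On the robot's left or right of the tank; empty at the start.
- rack: grey plate rack, fixed, on the other side of the tank from the tray. Base 170 (x) x 110 (y) x 12 mm, two upright slots along y at x = -50 and +50 mm, 12 mm wide between fins that rise to z = 52 mm. Origin: centre of its underside. Both plates stand in it, feet on the base (z = 12 mm); which slot holds which varies.
- plate: the fresh plate: white plate in a blue frame, upright in the rack, about 0.13 kg. Slab 8 thick (x) x 80 wide (y) x 110 high (z), and above it a blue grip tab 12 thick (x) x 40 wide (y), from z = 110 to 155 mm. Origin: centre of its foot; z up towards the tab. Both faces are alike.
- plate_tab (a point): point in the middle of the fresh plate's blue tab where to grip it, 136 mm above its foot; grip across the 12 mm thickness (the plate's x).
- used_plate: the used plate: same size and shape as the fresh one, tan plate in a red frame; stays in the rack. Origin: centre of its foot.
- petri: closed clear petri dish with a pink disc on top, 90 diameter x 14 mm, loose. Origin: centre of its underside. Leave alone.
- beaker: empty clear beaker, 84 diameter x 105 mm high, loose. Origin: centre of its underside. Leave alone.
- wash_bottle: pale wash bottle, 66 diameter x 205 mm high with its spout, loose. Origin: centre of its underside. Leave alone.
- cylinder: tall measuring cylinder, 36 diameter on a 70 mm foot, 200 mm high, loose. Origin: centre of its underside. Leave alone.
- spatula: blue plastic lab spoon, 150 mm long, lying on the bench, loose. Origin: on its underside near mid-length. Leave alone.
Mind the look-alikes: they are no part of the job. There is more than one size of the lid; the job needs the smallest.

How it is judged:
By the outcome, as a careful person would: the job done as asked, in the order asked, and still so for the second after the job is handed in, with the robot touching nothing.
It also fails if it takes over 62 s, if anything falls off the work surface, if the arm or the gripper's body presses on something with over 40 N, if the wrist force passes 120 N, or if a joint passes its speed limit or range.

## Working session

There is one attempt and no reset: what is moved stays moved. The work goes in short steps, Python scripts to look and compute and a tool call to move; the robot and the scene stay as the last step left them, time stands still between calls to the robot, and variables do not carry over. Pictures are saved under pics/ and viewed, at most 11 in all, crops included, and the job is handed in when it is done.

Besides the shell and the picture viewer there is one more tool, called after "Request:" in YAML: its name, and indented under it one key for each argument. step_arm: Moves the arm, as the interface text tells. Its arguments: {"type":"object","properties":{"plan":{"type":"array","items":{"type":"object","properties":{"dp":{"type":"array","items":{"type":"number"}},"rot":{"type":"array","items":{"type":"number"}},"hand":{"type":"number"}}}}},"required":["plan"]}

```bash
mkdir -p pics; ls
cat > h.py <<'E'
import numpy as np, cv2, sys
from bench import arm, viewer
from scipy.spatial.transform import Rotation as Ro
def snap(n,f):
    p=viewer.camera_params(n); im=viewer.read_camera(n)
    cv2.imwrite('pics/'+f,cv2.cvtColor(im,cv2.COLOR_RGB2BGR)); np.savez('pics/'+f+'.npz',im=im,**p); return im,p
def ray(p,u,v):
    R=np.array(p['R']);t=np.array(p['t'])
    d=R.T@np.array([(u-p['cx'])/p['fx'],(v-p['cy'])/p['fy'],1]); return -R.T@t,d
def onz(p,u,v,z):
    c,d=ray(p,u,v); return c+d*(z-c[2])/d[2]
def proj(p,X):
    q=np.array(p['R'])@np.array(X)+np.array(p['t']); return np.array([p['fx']*q[0]/q[2]+p['cx'],p['fy']*q[1]/q[2]+p['cy']])
def load(f):
    z=np.load('pics/'+f+'.npz'); return z['im'],{k:z[k] for k in z.files if k!='im'}
E
python3 - <<'E'
from h import *
for n in ('scene','top'):
    im,p=snap(n,n+'0.png'); print(n,-np.array(p['R']).T@p['t'],p['fx'])
s=arm.get_state(); print(s)
a=cv2.imread('pics/scene0.png');b=cv2.imread('pics/top0.png')
E
```

```text
pics
scene [1.20885342 0.55533401 0.9325845 ] 392.47483875832364
top [ 0.2044881  -0.00302179  1.59422251] 476.4773992042124
{'t': 0.1, 'joints': array([-1.04692344e+00,  3.59321252e-01,  1.11681821e-02, -3.04622149e-04,
       -1.22410280e+00, -2.88094889e-01]), 'joint_vel': array([ 0.00089201, -0.00149941,  0.00381171,  0.00137082, -0.0003528 ,
        0.00038106]), 'joint_efforts': array([-1.55753703e-03, -5.84164560e+01,  2.93747234e+01,  7.01548398e+00,
        1.01485665e-02, -5.25106759e-05]), 'eef_pos': array([ 0.15755009, -0.65591355,  0.22572091]), 'tcp_rot': array([-1.17564589e-01,  9.93064960e-01,  7.27008559e-04, -1.56633393e-04]), 'contact_force': array([-0.10469953, -0.78473516, -0.32348649]), 'moment': array([ 0.03749696, -0.02163071,  0.02966849]), 'finger_force': 0.0, 'gripper_width': 0.08772891239323206}
```

View pics/scene0.png

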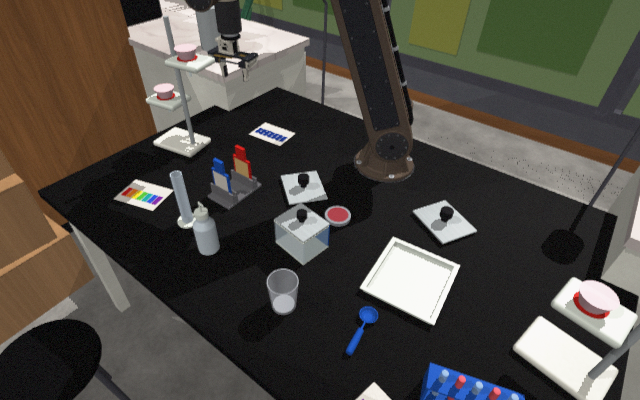

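View pics/top0.png

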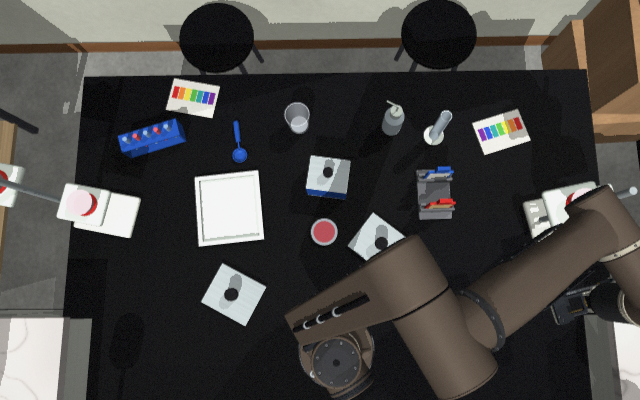

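Top view: knob candidates are (328,172) on the lid lying on the tank with the blue wall, (381,243) on a bench lid, and (231,294) on another bench lid. I choose (328,172). For the plate there is blue at (436,174) and red at (437,204), so I choose blue. The tray is at (229,208). Next I measure and take one close crop.

```bash
cat > m.py <<'E'
from h import *
im,p=load('top0.png'); hsv=cv2.cvtColor(im,cv2.COLOR_RGB2HSV)
def comp(mask,box):
    m=np.zeros(mask.shape,np.uint8);x0,y0,x1,y1=box;m[y0:y1,x0:x1]=mask[y0:y1,x0:x1]
    cs,_=cv2.findContours(m,cv2.RETR_EXTERNAL,cv2.CHAIN_APPROX_NONE);return max(cs,key=cv2.contourArea)
def rect(c,z):
    pts=np.array([onz(p,*q[0],z)[:2] for q in c],np.float32)
    r=cv2.minAreaRect(pts);return np.round(r[0],4),np.round(r[1],4),round(r[2],2),cv2.contourArea(c)
V=hsv[...,2];S=hsv[...,1];H=hsv[...,0]
light=((V>110)&(S<70)).astype(np.uint8)
blue=((H>100)&(H<130)&(S>130)&(V>50)).astype(np.uint8)
dark=((V<60)).astype(np.uint8)
red=(((H<8)|(H>172))&(S>130)&(V>60)).astype(np.uint8)
print('tray',rect(comp(light,(185,160,275,255)),.018))
print('lid on tank',rect(comp(light,(295,145,360,215)),.106))
print('lidB',rect(comp(light,(340,205,410,262)),.012)); print('lidC',rect(comp(light,(195,255,275,335)),.012))
print('knob',rect(comp(dark,(318,162,338,182)),.142))
print('tankblue',rect(comp(blue,(295,170,360,215)),.1))
print('tab',rect(comp(blue,(410,155,470,190)),.167))
print('redtab',rect(comp(red,(410,190,470,215)),.167))
g=((V>60)&(V<140)&(S<40)).astype(np.uint8)
print('rack',rect(comp(g,(405,160,465,225)),.012))
cv2.imwrite('pics/crop1.png',cv2.cvtColor(cv2.resize(im[140:230,290:470],None,fx=4.4,fy=4.4,interpolation=cv2.INTER_CUBIC),cv2.COLOR_RGB2BGR))
E
python3 m.py
```

```text
tray (array([0.4603, 0.3575]), array([0.2389, 0.2196]), 5.83, 4434.0)
lid on tank (array([0.5511, 0.0202]), array([0.131 , 0.1115]), 81.44, 1304.0)
lidB (array([ 0.3455, -0.1339]), array([0.1307, 0.1421]), 51.51, 1133.0)
lidC (array([0.1747, 0.3343]), array([0.1674, 0.1422]), 62.0, 2189.0)
knob (array([0.5496, 0.022 ]), array([0.0272, 0.0291]), 43.78, 58.5)
tankblue (array([0.4876, 0.0291]), array([0.1274, 0.0177]), 81.79, 168.0)
tab (array([ 0.5413, -0.3172]), array([0.033 , 0.0932]), 1.88, 113.0)
redtab (array([ 0.4441, -0.3172]), array([0.0246, 0.0949]), 1.91, 107.5)
rack (array([ 0.5011, -0.3388]), array([0.1719, 0.1204]), 1.15, 1043.0)
```

View pics/crop1.png

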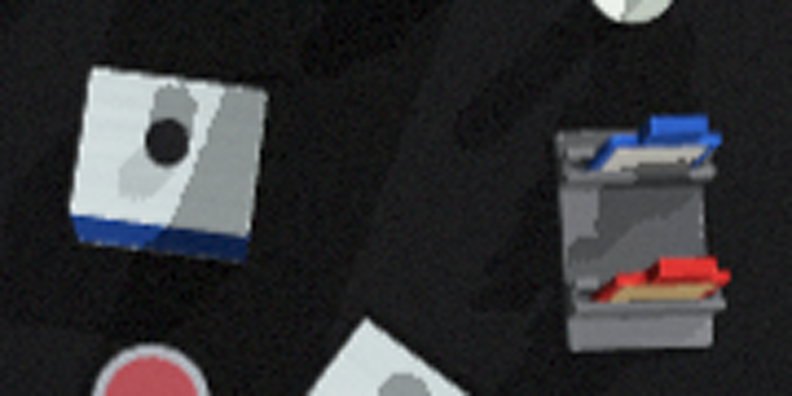

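Close crop: the knob on the tank's lid is at crop (167,141), with the blue wall below it on the robot's side. The lid measures 131x112 mm, so it is the small one (the bench lids are larger). The blue plate is in the far (+x) slot, with its tab at (680,128).

```bash
cat >> h.py <<'E'
def Rt(yaw,tilt=0,az=0):
    # tool down; tool y at world angle yaw; tilt: rotate tool about world axis horizontal so that tool z leans toward azimuth az
    y=np.array([np.cos(yaw),np.sin(yaw),0]);z=np.array([0,0,-1.]);x=np.cross(y,z)
    R=np.stack([x,y,z],1)
    k=np.array([-np.sin(az),np.cos(az),0])
    return Ro.from_rotvec(-k*tilt).as_matrix()@R
def go(pos,R,base=None):
    s=arm.get_state() if base is None else base
    R0=Ro.from_quat(s['tcp_rot']).as_matrix(); d=R0.T@(np.array(pos)-s['eef_pos'])*100
    r=Ro.from_matrix(R0.T@R).as_rotvec(); print('dp',np.round(d,2),'rot',np.round(r,3),'rows',np.ceil(max(np.linalg.norm(d)/5,np.degrees(np.linalg.norm(r))/8.59)))
E
python3 - <<'E'
from h import *
im,p=load('top0.png')
print('cylfoot',onz(p,433,137,.0),'cyltop',onz(p,446,115,.2)); print('bottle',onz(p,392,128,.0),onz(p,394,105,.2))
R=Rt(np.radians(81.8)); print(R)
go([.551,.0205,.26],R)
E
```

```text
cylfoot [ 0.70262793 -0.34326121  0.        ] cyltop [ 0.70954657 -0.34347216  0.2       ]
bottle [ 0.73712253 -0.20243233  0.        ] [ 0.74403383 -0.18590008  0.2       ]
[[-0.98977623  0.14262893  0.        ]
 [ 0.14262893  0.98977623  0.        ]
 [ 0.          0.         -1.        ]]
dp [-54.05  56.59  -3.35] rot [ 0.001 -0.     0.379] rows 16.0
```

Request:
step_arm:
  plan:
    - {"dp": [-54, 56.6, -3.3], "rot": [0, 0, 0.38], "hand": 6}
    - {"dp": [-54, 56.6, -3.3], "rot": [0, 0, 0.38], "hand": 6}
    - {"dp": [-54, 56.6, -3.3], "rot": [0, 0, 0.38], "hand": 6}
    - {"dp": [-54, 56.6, -3.3], "rot": [0, 0, 0.38], "hand": 6}
    - {"dp": [-54, 56.6, -3.3], "rot": [0, 0, 0.38], "hand": 6}
    - {"dp": [-54, 56.6, -3.3], "rot": [0, 0, 0.38], "hand": 6}
    - {"dp": [-54, 56.6, -3.3], "rot": [0, 0, 0.38], "hand": 6}
    - {"dp": [-54, 56.6, -3.3], "rot": [0, 0, 0.38], "hand": 6}
    - {"dp": [-54, 56.6, -3.3], "rot": [0, 0, 0.38], "hand": 6}

```text
t: 1.0
eef_pos: [0.383, -0.267, 0.2456]
tcp_rot: [0.072, 0.997, 0.0, 0.0]
contact_force: [1.0, -0.3, 0.0]
gripper_width: 0.0602
finger_force: 0.0
```

Run:
```python
from h import *
snap('wrist','w1.png')
go([.551,.0205,.26],Rt(np.radians(81.8)))
```

```text
dp [-12.31  30.34  -1.33] rot [0.001 0.002 0.002] rows 7.0
```

View pics/w1.png

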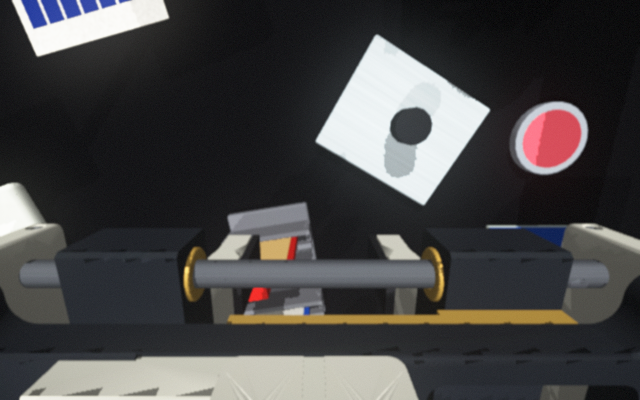

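The wrist view shows the bench lid (410,125), the petri dish (550,137) and the rack between the fingers (270,260). The camera looks on the tool's +x side, which is the robot's side. Continuing over the knob.

Request:
step_arm:
  plan:
    - {"dp": [-12.3, 30.3, -1.3], "rot": [0, 0, 0], "hand": 6}
    - {"dp": [-12.3, 30.3, -1.3], "rot": [0, 0, 0], "hand": 6}
    - {"dp": [-12.3, 30.3, -1.3], "rot": [0, 0, 0], "hand": 6}
    - {"dp": [-12.3, 30.3, -1.3], "rot": [0, 0, 0], "hand": 6}
    - {"dp": [-12.3, 30.3, -1.3], "rot": [0, 0, 0], "hand": 6}
    - {"dp": [-12.3, 30.3, -1.3], "rot": [0, 0, 0], "hand": 6}
    - {"dp": [-12.3, 30.3, -1.3], "rot": [0, 0, 0], "hand": 6}
    - {"dp": [-12.3, 30.3, -1.3], "rot": [0, 0, 0], "hand": 6}
    - {"dp": [-12.3, 30.3, -1.3], "rot": [0, 0, 0], "hand": 6}

```text
t: 1.95
eef_pos: [0.5477, 0.0137, 0.2577]
tcp_rot: [0.071, 0.997, -0.0, -0.001]
contact_force: [-0.3, -1.0, -0.2]
gripper_width: 0.0602
finger_force: 0.0
```

Run:
```python
from h import *
im,p=snap('wrist','w2.png')
print(arm.get_state()['eef_pos'])
for X in ([.551,.0205,.142],[.551,.0205,.106]): print(proj(p,X))
go([.551,.0205,.14],Rt(np.radians(81.8)))
```

```text
[0.54740979 0.01300655 0.25796402]
[322.24943625 202.60871629]
[321.30575632 193.86701502]
dp [-0.26  0.8  11.8 ] rot [-0.    -0.001 -0.001] rows 3.0
```

View pics/w2.png

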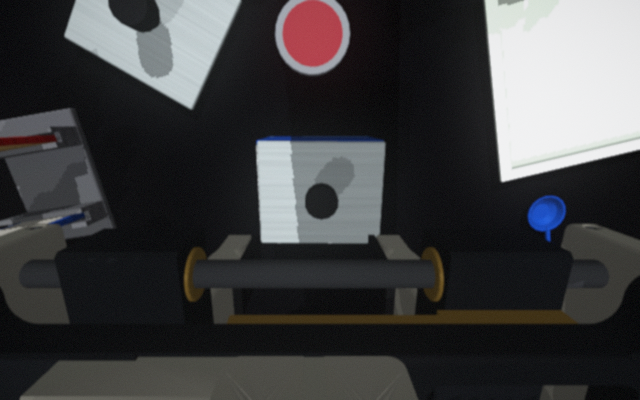

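The wrist view shows the knob at (322,201) against a predicted (322,203), and the lid edges line up with the tool.

Run:
```python
from h import *
im,p=load('w2.png'); hsv=cv2.cvtColor(im,cv2.COLOR_RGB2HSV)
m=((hsv[...,2]>100)&(hsv[...,1]<80)).astype(np.uint8); k=np.zeros_like(m);k[130:250,250:395]=m[130:250,250:395]
k[236:,:262]=0;k[232:,:254]=0;k[232:,384:]=0
for z,name in ((.106,'lid'),):
    c=max(cv2.findContours(k,cv2.RETR_EXTERNAL,cv2.CHAIN_APPROX_NONE)[0],key=cv2.contourArea)
    print(name,cv2.minAreaRect(np.array([onz(p,*q[0],z)[:2] for q in c],np.float32)))
    for i in (0,): print(cv2.boxPoints(cv2.minAreaRect(c)))
go([.551,.0207,.14],Rt(np.radians(81.8)))
go([.551,.0207,.111],Rt(np.radians(81.8)))
```

```text
lid ((0.5511766672134399, 0.018630661070346832), (0.13035497069358826, 0.10971631109714508), 81.80401611328125)
[[256. 141.]
 [384. 141.]
 [384. 243.]
 [256. 243.]]
dp [-0.26  0.82 11.8 ] rot [-0.    -0.001 -0.001] rows 3.0
dp [-0.26  0.82 14.7 ] rot [-0.    -0.001 -0.001] rows 3.0
```

Request:
step_arm:
  plan:
    - {"dp": [-0.25, 0.8, 5], "hand": 6}
    - {"dp": [-0.25, 0.8, 9], "hand": 6}
    - {"dp": [-0.25, 0.8, 12], "hand": 6}
    - {"dp": [-0.25, 0.8, 12], "hand": 6}
    - {"dp": [-0.25, 0.8, 12], "hand": 6}
    - {"dp": [-0.25, 0.8, 12], "hand": 6}

```text
schema error: expected keys dp, rot, hand
```

Lid yaw is 81.8°, centre (0.551, 0.0195).

Request:
step_arm:
  plan:
    - {"dp": [-0.25, 0.7, 5], "rot": [0, 0, 0], "hand": 6}
    - {"dp": [-0.25, 0.7, 10], "rot": [0, 0, 0], "hand": 6}
    - {"dp": [-0.25, 0.7, 12], "rot": [0, 0, 0], "hand": 6}
    - {"dp": [-0.25, 0.7, 14.6], "rot": [0, 0, 0], "hand": 6}
    - {"dp": [-0.25, 0.7, 14.6], "rot": [0, 0, 0], "hand": 6}
    - {"dp": [-0.25, 0.7, 14.6], "rot": [0, 0, 0], "hand": 6}
    - {"dp": [-0.25, 0.7, 14.6], "rot": [0, 0, 0], "hand": 6}

```text
t: 2.7
eef_pos: [0.5523, 0.0196, 0.1142]
tcp_rot: [0.072, 0.997, 0.0, 0.001]
contact_force: [0.6, 0.1, 1.2]
gripper_width: 0.0598
finger_force: 0.0
```

Request:
step_arm:
  plan:
    - {"dp": [0, 0, 0.1], "rot": [0, 0, 0], "hand": 2.5}
    - {"dp": [0, 0, 0.1], "rot": [0, 0, 0], "hand": 2.5}
    - {"dp": [0, 0, 0.1], "rot": [0, 0, 0], "hand": 2.5}
    - {"dp": [0, 0, 0.1], "rot": [0, 0, 0], "hand": 2.5}
    - {"dp": [0, 0, 0.1], "rot": [0, 0, 0], "hand": 2.5}
    - {"dp": [0, 0, 0.1], "rot": [0, 0, 0], "hand": 2.5}
    - {"dp": [0, 0, 0.1], "rot": [0, 0, 0], "hand": 2.5}

```text
t: 3.4
eef_pos: [0.5515, 0.0199, 0.1117]
tcp_rot: [0.072, 0.997, 0.0, 0.0]
contact_force: [-1.5, 1.1, 5.1]
gripper_width: 0.031
finger_force: 30.0
```

Request:
step_arm:
  plan:
    - {"dp": [0, 0, -0.5], "rot": [0, 0, 0], "hand": 2.5}
    - {"dp": [0, 0, -1.5], "rot": [0, 0, 0], "hand": 2.5}
    - {"dp": [0, 0, -3], "rot": [0, 0, 0], "hand": 2.5}
    - {"dp": [0, 0, -4.5], "rot": [0, 0, 0], "hand": 2.5}
    - {"dp": [0, 0, -6], "rot": [0, 0, 0], "hand": 2.5}
    - {"dp": [0, 0, -6], "rot": [0, 0, 0], "hand": 2.5}
    - {"dp": [0, 0, -6], "rot": [0, 0, 0], "hand": 2.5}

```text
t: 4.1
eef_pos: [0.5512, 0.0198, 0.1715]
tcp_rot: [0.072, 0.997, 0.0, 0.0]
contact_force: [0.7, -0.2, -2.0]
gripper_width: 0.0312
finger_force: 30.0
```

Run:
```python
from h import *
s=arm.get_state();print(s['contact_force'],s['eef_pos'],s['gripper_width'])
c,sn=np.cos(np.radians(6)),np.sin(np.radians(6))
go([.4603,.3575,.12],Rt(np.radians(96)))
im,p=snap('wrist','w3.png')
# tank pose with lid off, from the top camera
snap('top','top1.png'); snap('scene','scene1.png')
```

```text
[ 0.73694534 -0.23220636 -2.02137238] [0.55123552 0.01981689 0.17148531] 0.03122651909551391
dp [13.86 32.11  5.16] rot [ 0.     0.    -0.249] rows 8.0
```

View pics/w3.png

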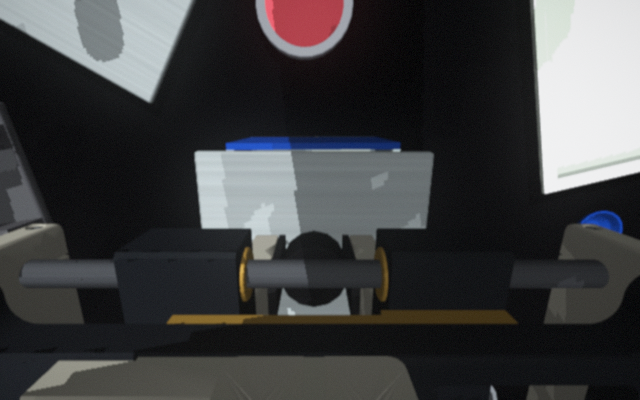

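The lid is held level and clear of the tank: the blue rim shows behind it at (312,143) and the knob sits between the fingers at (315,265). Moving over the tray.

Request:
step_arm:
  plan:
    - {"dp": [1.2, 2.7, 0], "rot": [0, 0, -0.02], "hand": 2.5}
    - {"dp": [2.9, 6.7, 0], "rot": [0, 0, -0.05], "hand": 2.5}
    - {"dp": [4.6, 10.7, 0], "rot": [0, 0, -0.08], "hand": 2.5}
    - {"dp": [6.3, 14.7, 0], "rot": [0, 0, -0.11], "hand": 2.5}
    - {"dp": [8, 18.7, 0], "rot": [0, 0, -0.14], "hand": 2.5}
    - {"dp": [9.7, 22.7, 1], "rot": [0, 0, -0.17], "hand": 2.5}
    - {"dp": [11.4, 26.7, 2], "rot": [0, 0, -0.2], "hand": 2.5}
    - {"dp": [12.7, 29.7, 3], "rot": [0, 0, -0.23], "hand": 2.5}
    - {"dp": [13.6, 31.4, 4.5], "rot": [0, 0, -0.25], "hand": 2.5}
    - {"dp": [13.9, 32.1, 6], "rot": [0, 0, -0.25], "hand": 2.5}
    - {"dp": [13.9, 32.1, 8], "rot": [0, 0, -0.25], "hand": 2.5}
    - {"dp": [13.9, 32.1, 10], "rot": [0, 0, -0.25], "hand": 2.5}

```text
t: 5.45
eef_pos: [0.4595, 0.3571, 0.0698]
tcp_rot: [-0.053, 0.999, -0.0, -0.0]
contact_force: [-0.0, 0.3, -3.4]
gripper_width: 0.031
finger_force: 30.0
```

Run:
```python
from h import *
s=arm.get_state();print(s['contact_force'],s['eef_pos'],s['gripper_width'])
go([.4603,.3575,.022],Rt(np.radians(96)))
```

```text
[-0.02021157  0.27690086 -3.38516008] [0.45951126 0.35709895 0.06979215] 0.030970434786043628
dp [-0.09  0.04  4.78] rot [-0.001 -0.001  0.001] rows 1.0
```

Request:
step_arm:
  plan:
    - {"dp": [0, 0, 1.5], "rot": [0, 0, 0], "hand": 2.5}
    - {"dp": [0, 0, 2.7], "rot": [0, 0, 0], "hand": 2.5}
    - {"dp": [0, 0, 3.5], "rot": [0, 0, 0], "hand": 2.5}
    - {"dp": [0, 0, 3.9], "rot": [0, 0, 0], "hand": 2.5}
    - {"dp": [0, 0, 4.1], "rot": [0, 0, 0], "hand": 2.5}
    - {"dp": [0, 0, 4.3], "rot": [0, 0, 0], "hand": 2.5}
    - {"dp": [0, 0, 4.4], "rot": [0, 0, 0], "hand": 2.5}
    - {"dp": [0, 0, 4.5], "rot": [0, 0, 0], "hand": 2.5}
    - {"dp": [0, 0, 4.5], "rot": [0, 0, 0], "hand": 2.5}
    - {"dp": [0, 0, 4.5], "rot": [0, 0, 0], "hand": 2.5}

```text
t: 6.45
eef_pos: [0.46, 0.3575, 0.0267]
tcp_rot: [-0.053, 0.999, 0.0, 0.0]
contact_force: [0.4, 0.7, -2.4]
gripper_width: 0.0314
finger_force: 30.0
```

Request:
step_arm:
  plan:
    - {"dp": [0, 0, 0.1], "rot": [0, 0, 0], "hand": 2.5}
    - {"dp": [0, 0, 0.2], "rot": [0, 0, 0], "hand": 2.5}
    - {"dp": [0, 0, 0.3], "rot": [0, 0, 0], "hand": 2.5}
    - {"dp": [0, 0, 0.35], "rot": [0, 0, 0], "hand": 2.5}
    - {"dp": [0, 0, 0.4], "rot": [0, 0, 0], "hand": 2.5}
    - {"dp": [0, 0, 0.4], "rot": [0, 0, 0], "hand": 2.5}
    - {"dp": [0, 0, 0.4], "rot": [0, 0, 0], "hand": 2.5}

```text
t: 7.15
eef_pos: [0.4599, 0.3573, 0.0227]
tcp_rot: [-0.053, 0.999, -0.0, 0.0]
contact_force: [-2.5, -1.4, 3.9]
gripper_width: 0.0311
finger_force: 30.0
```

Request:
step_arm:
  plan:
    - {"dp": [0, 0, 0], "rot": [0, 0, 0], "hand": 3.6}
    - {"dp": [0, 0, 0], "rot": [0, 0, 0], "hand": 4.5}
    - {"dp": [0, 0, 0], "rot": [0, 0, 0], "hand": 6}
    - {"dp": [0, 0, 0], "rot": [0, 0, 0], "hand": 6}
    - {"dp": [0, 0, -1], "rot": [0, 0, 0], "hand": 6}
    - {"dp": [0, 0, -4], "rot": [0, 0, 0], "hand": 6}
    - {"dp": [0, 0, -9], "rot": [0, 0, 0], "hand": 6}
    - {"dp": [0, 0, -14], "rot": [0, 0, 0], "hand": 6}
    - {"dp": [0, 0, -19], "rot": [0, 0, 0], "hand": 6}
    - {"dp": [0, 0, -22], "rot": [0, 0, 0], "hand": 6}
    - {"dp": [0, 0, -22], "rot": [0, 0, 0], "hand": 6}

```text
t: 8.25
eef_pos: [0.4618, 0.3591, 0.2491]
tcp_rot: [-0.053, 0.999, 0.004, 0.004]
contact_force: [1.4, 0.6, 0.5]
gripper_width: 0.0597
finger_force: 0.0
```

```bash
cat > m2.py <<'E'
from h import *
im,p=snap('top','top2.png'); hsv=cv2.cvtColor(im,cv2.COLOR_RGB2HSV)
big=lambda im,a,b,c,d: cv2.resize(im[a:b,c:d],(400,300),interpolation=cv2.INTER_CUBIC)
si,_=snap('scene','scene2.png'); wi,_=snap('wrist','w4.png')
o=np.vstack([np.hstack([big(im,130,235,180,320+0),big(im,140,215,290,390)]),np.hstack([big(si,160,295,340,520),cv2.resize(wi,(400,300))])])
cv2.imwrite('pics/c2.png',cv2.cvtColor(o,cv2.COLOR_RGB2BGR))
s=arm.get_state();print(s['eef_pos'],s['contact_force'])
E
python3 m2.py
```

```text
[0.45957635 0.35710797 0.24245315] [-0.21531124 -0.5150472  -0.52812844]
```

View pics/c2.png

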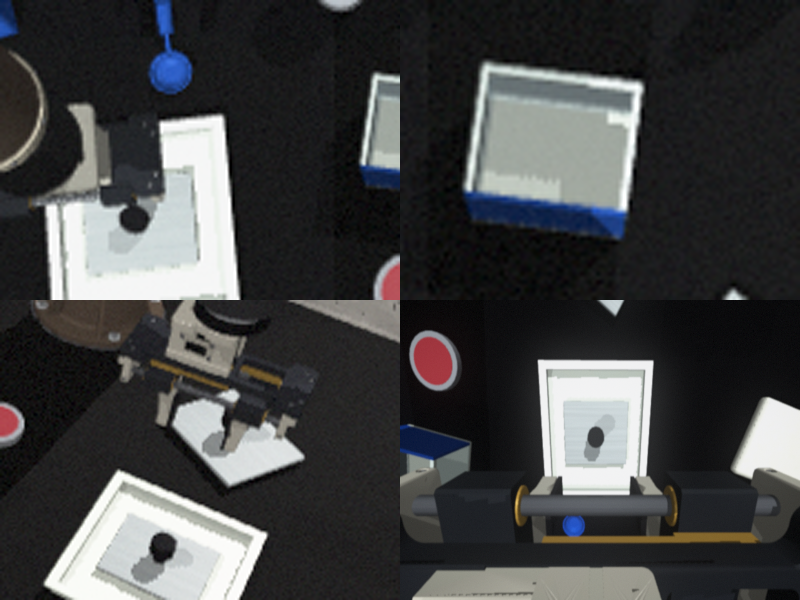

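The lid lies flat and knob up in the tray (top left panel, around (140,220)), and the tank is open. Next I measure the tank rim and plate tab from the top view.

```bash
cat > m3.py <<'E'
from h import *
im,p=load('top2.png'); hsv=cv2.cvtColor(im,cv2.COLOR_RGB2HSV);H,S,V=[hsv[...,i] for i in range(3)]
def comp(mask,box):
    m=np.zeros(mask.shape,np.uint8);x0,y0,x1,y1=box;m[y0:y1,x0:x1]=mask[y0:y1,x0:x1];return m
blue=((H>100)&(H<130)&(S>130)&(V>50))
m=comp((V>90)&(S<90)|blue,(295,145,360,215))
c=max(cv2.findContours(m,cv2.RETR_EXTERNAL,cv2.CHAIN_APPROX_NONE)[0],key=cv2.contourArea)
P=np.array([onz(p,*q[0],.1)[:2] for q in c]);print(cv2.minAreaRect(P.astype(np.float32)))
# in tank frame yaw -8.2: extents
a=np.radians(-8.2);B=np.array([[np.cos(a),np.sin(a)],[-np.sin(a),np.cos(a)]])
l=P@B.T;print('far x',np.percentile(l[:,0],[75,98]),'y ext',l[:,1].min(),l[:,1].max())
def top_edge(mask,x0,x1,z):
    pts=[]
    for u in range(x0,x1):
        v=np.flatnonzero(mask[:,u]); 
        if len(v): pts.append(onz(p,u,v[0]-.5,z)[:2])
    pts=np.array(pts); k=np.polyfit(pts[:,1],pts[:,0],1); r=pts[:,0]-np.polyval(k,pts[:,1]); g=abs(r)<.004
    k=np.polyfit(pts[g,1],pts[g,0],1);return k,np.degrees(np.arctan(-k[0]))
lm=comp((V>90)&(S<90),(295,145,360,215)); print('rim far edge',top_edge(lm,314,346,.1))
print('blue inner edge',top_edge(comp(blue,(295,170,360,215)),314,344,.1))
tb=comp(blue,(410,155,470,190)); rows=np.flatnonzero(tb.any(1)); print('tab rows',[(r,np.flatnonzero(tb[r])[[0,-1]]) for r in rows])
print('tab far edge',top_edge(tb,439,450,.167))
for nm,u in (('Y tank centre at blue edge',.02),): print(np.polyval(top_edge(comp(blue,(295,170,360,215)),314,344,.1)[0],.02),np.polyval(top_edge(lm,314,346,.1)[0],.02))
s=arm.get_state();print(np.round(s['joints'],3)); go([.551,-.36,.26],Rt(np.radians(2))); go([.551,-.30,.26],Rt(np.radians(182)))
E
python3 m3.py
```

```text
((0.5432131886482239, 0.021770641207695007), (0.13212355971336365, 0.12988398969173431), 81.93877410888672)
far x [0.59647599 0.59941379] y ext 0.03290275268989871 0.16518579019983548
rim far edge (array([0.13897016, 0.60596915]), np.float64(-7.91173120334004))
blue inner edge (array([0.13925072, 0.49621112]), np.float64(-7.9275005138505845))
tab rows [(np.int64(166), array([437, 450])), (np.int64(167), array([437, 450])), (np.int64(168), array([436, 450])), (np.int64(169), array([435, 450])), (np.int64(170), array([435, 453])), (np.int64(171), array([428, 453])), (np.int64(172), array([428, 453])), (np.int64(173), array([427, 452])), (np.int64(174), array([426, 450])), (np.int64(175), array([425, 449])), (np.int64(176), array([424, 449])), (np.int64(177), array([423, 425]))]
tab far edge (array([0.01216317, 0.56315086]), np.float64(-0.696864116573669))
0.49899613795537684 0.6087485528552654
[ 0.996  0.197 -0.175 -0.    -1.199 -2.461]
dp [ -1.53 -72.27  -1.78] rot [-0.    -0.     1.641] rows 15.0
dp [ -2.17 -66.31  -1.77] rot [ 0.  -0.  -1.5] rows 14.0
```

Request:
step_arm:
  plan:
    - {"dp": [-2.3, -62.5, -1.8], "rot": [0, 0, -1.5], "hand": 4}
    - {"dp": [-2.3, -62.5, -1.8], "rot": [0, 0, -1.5], "hand": 4}
    - {"dp": [-2.3, -62.5, -1.8], "rot": [0, 0, -1.5], "hand": 4}
    - {"dp": [-2.3, -62.5, -1.8], "rot": [0, 0, -1.5], "hand": 4}
    - {"dp": [-2.3, -62.5, -1.8], "rot": [0, 0, -1.5], "hand": 4}
    - {"dp": [-2.3, -62.5, -1.8], "rot": [0, 0, -1.5], "hand": 4}
    - {"dp": [-2.3, -62.5, -1.8], "rot": [0, 0, -1.5], "hand": 4}
    - {"dp": [-2.3, -62.5, -1.8], "rot": [0, 0, -1.5], "hand": 4}
    - {"dp": [-2.3, -62.5, -1.8], "rot": [0, 0, -1.5], "hand": 4}
    - {"dp": [-2.3, -62.5, -1.8], "rot": [0, 0, -1.5], "hand": 4}
    - {"dp": [-2.3, -62.5, -1.8], "rot": [0, 0, -1.5], "hand": 4}
    - {"dp": [-2.3, -62.5, -1.8], "rot": [0, 0, -1.5], "hand": 4}

```text
t: 9.6
eef_pos: [0.5392, -0.1982, 0.2572]
tcp_rot: [0.721, -0.693, -0.001, 0.001]
contact_force: [1.9, 0.3, 0.1]
gripper_width: 0.0399
finger_force: 0.0
```

Run:
```python
from h import *
go([.551,-.26,.26],Rt(np.radians(182))); print(arm.get_state()['joints'].round(2))
```

```text
dp [ 6.22 -0.93 -0.28] rot [0.002 0.    0.005] rows 2.0
[-0.01  0.18 -0.17 -0.   -1.23  0.05]
```

Request:
step_arm:
  plan:
    - {"dp": [6.2, -0.9, -0.3], "rot": [0, 0, 0], "hand": 4}
    - {"dp": [6.2, -0.9, -0.3], "rot": [0, 0, 0], "hand": 4}
    - {"dp": [6.2, -0.9, -0.3], "rot": [0, 0, 0], "hand": 4}
    - {"dp": [6.2, -0.9, -0.3], "rot": [0, 0, 0], "hand": 4}

```text
t: 10.0
eef_pos: [0.5504, -0.2578, 0.2601]
tcp_rot: [0.719, -0.695, -0.001, 0.001]
contact_force: [0.0, 0.6, -0.7]
gripper_width: 0.04
finger_force: 0.0
```

Run:
```python
from h import *
im,p=snap('wrist','w5.png'); s=arm.get_state(); print(s['eef_pos'],s['joints'].round(2))
print(proj(p,[.556,-.31,.167]), -p['R'].T@p['t'])
```

```text
[ 0.55061001 -0.25723112  0.26064079] [-0.12  0.23 -0.09 -0.   -1.25  0.15]
[307.94475992 145.26718434] [ 0.55258322 -0.32838426  0.41820755]
```

View pics/w5.png

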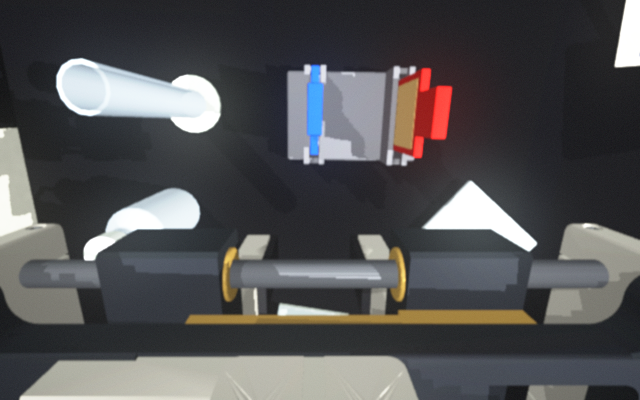

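The blue plate is seen nearly end-on from above: the tab spans about (307-323, 80-135) and the slab's top edge spans rows 66-157. The cylinder is at (85,85) and the bottle at (100,245), both clear.

Run:
```python
from h import *
im,p=load('w5.png'); hsv=cv2.cvtColor(im,cv2.COLOR_RGB2HSV);H,S,V=[hsv[...,i] for i in range(3)]
b=((H>95)&(H<130)&(S>110)&(V>50))
L=[]
for r in range(60,165,4):
    c=np.flatnonzero(b[r,280:350])+280
    if len(c): print(r,c[0],c[-1],end=' | ')
for r in range(84,132):
    c=np.flatnonzero(b[r,280:350])+280; a,d=onz(p,c[0]-.5,r,.167),onz(p,c[-1]+.5,r,.167); L.append([a[1],a[0],d[0]])
L=np.array(L);print()
for i in (1,2):
    k=np.polyfit(L[:,0],L[:,i],1);print('edge',np.polyval(k,-.31),np.degrees(np.arctan(-k[0])))
rows=np.flatnonzero(b[:,312:319].sum(1)>3); rows=rows[(rows>55)&(rows<170)];print('slab y',onz(p,315,rows[0]-.5,.122),onz(p,315,rows[-1]+.5,.122))
w=[np.count_nonzero(b[r,300:330]) for r in range(60,165)];print(w)
```

```text
64 311 319 | 68 311 319 | 72 311 319 | 76 311 318 | 80 310 319 | 84 307 322 | 88 307 323 | 92 307 322 | 96 307 322 | 100 307 322 | 104 307 322 | 108 307 322 | 112 307 322 | 116 307 322 | 120 307 322 | 124 307 321 | 128 307 321 | 132 307 321 | 136 310 318 | 140 310 317 | 144 310 317 | 148 310 318 | 152 310 318 | 
edge 0.557179178840231 1.6068160292187563
edge 0.5453000852347458 0.27478815860256545
slab y [ 0.55238792 -0.37933142  0.122     ] [ 0.54948289 -0.29716625  0.122     ]
[np.int64(0), np.int64(0), np.int64(0), np.int64(0), np.int64(9), np.int64(9), np.int64(9), np.int64(9), np.int64(9), np.int64(9), np.int64(9), np.int64(9), np.int64(9), np.int64(9), np.int64(10), np.int64(9), np.int64(8), np.int64(8), np.int64(10), np.int64(10), np.int64(10), np.int64(10), np.int64(11), np.int64(14), np.int64(16), np.int64(17), np.int64(17), np.int64(17), np.int64(17), np.int64(17), np.int64(17), np.int64(16), np.int64(16), np.int64(16), np.int64(16), np.int64(16), np.int64(16), np.int64(16), np.int64(16), np.int64(16), np.int64(16), np.int64(16), np.int64(16), np.int64(16), np.int64(16), np.int64(16), np.int64(16), np.int64(16), np.int64(16), np.int64(16), np.int64(16), np.int64(16), np.int64(16), np.int64(16), np.int64(16), np.int64(16), np.int64(16), np.int64(16), np.int64(16), np.int64(16), np.int64(16), np.int64(15), np.int64(15), np.int64(15), np.int64(15), np.int64(15), np.int64(15), np.int64(15), np.int64(15), np.int64(15), np.int64(15), np.int64(15), np.int64(15), np.int64(15), np.int64(14), np.int64(13), np.int64(9), np.int64(9), np.int64(9), np.int64(8), np.int64(8), np.int64(8), np.int64(8), np.int64(8), np.int64(8), np.int64(8), np.int64(9), np.int64(9), np.int64(9), np.int64(9), np.int64(9), np.int64(9), np.int64(9), np.int64(8), np.int64(8), np.int64(7), np.int64(0), np.int64(0), np.int64(0), np.int64(0), np.int64(0), np.int64(0), np.int64(0), np.int64(0), np.int64(0)]
```

Run:
```python
from h import *
im,p=load('w5.png');print(onz(p,85,87,.2)[:2])
go([.5515,-.338,.26],Rt(np.radians(182)));go([.5515,-.338,.129],Rt(np.radians(182)))
```

```text
[ 0.70698916 -0.34599832]
dp [8.08 0.2  0.06] rot [0.002 0.001 0.   ] rows 2.0
dp [ 8.08  0.17 13.16] rot [0.002 0.001 0.   ] rows 4.0
```

Request:
step_arm:
  plan:
    - {"dp": [4.5, 0.1, 0], "rot": [0.002, 0, 0], "hand": 4}
    - {"dp": [8.1, 0.2, 0], "rot": [0.002, 0, 0], "hand": 4}
    - {"dp": [8.1, 0.2, 0], "rot": [0.002, 0, 0], "hand": 4}
    - {"dp": [8.1, 0.2, 4], "rot": [0.002, 0, 0], "hand": 4}
    - {"dp": [8.1, 0.2, 8], "rot": [0.002, 0, 0], "hand": 4}
    - {"dp": [8.1, 0.2, 10], "rot": [0.002, 0, 0], "hand": 4}
    - {"dp": [8.1, 0.2, 12], "rot": [0.002, 0, 0], "hand": 4}
    - {"dp": [8.1, 0.2, 13.1], "rot": [0.002, 0, 0], "hand": 4}
    - {"dp": [8.1, 0.2, 13.1], "rot": [0.002, 0, 0], "hand": 4}
    - {"dp": [8.1, 0.2, 13.1], "rot": [0.002, 0, 0], "hand": 4}

```text
t: 11.05
eef_pos: [0.5526, -0.3386, 0.1315]
tcp_rot: [0.72, -0.694, 0.001, -0.001]
contact_force: [-0.4, 0.0, -0.4]
gripper_width: 0.04
finger_force: 0.0
```

Request:
step_arm:
  plan:
    - {"dp": [0, 0, 0], "rot": [0, 0, 0], "hand": 2}
    - {"dp": [0, 0, 0], "rot": [0, 0, 0], "hand": 1.5}
    - {"dp": [0, 0, 0], "rot": [0, 0, 0], "hand": 0.6}
    - {"dp": [0, 0, 0], "rot": [0, 0, 0], "hand": 0.6}
    - {"dp": [0, 0, 0], "rot": [0, 0, 0], "hand": 0.6}
    - {"dp": [0, 0, 0], "rot": [0, 0, 0], "hand": 0.6}
    - {"dp": [0, 0, 0], "rot": [0, 0, 0], "hand": 0.6}

```text
t: 11.75
eef_pos: [0.5521, -0.3392, 0.131]
tcp_rot: [0.719, -0.695, 0.001, -0.001]
contact_force: [-1.0, 0.8, 3.6]
gripper_width: 0.0119
finger_force: 30.0
```

Request:
step_arm:
  plan:
    - {"dp": [0, 0, -0.5], "rot": [0, 0, 0], "hand": 0.6}
    - {"dp": [0, 0, -1.5], "rot": [0, 0, 0], "hand": 0.6}
    - {"dp": [0, 0, -3], "rot": [0, 0, 0], "hand": 0.6}
    - {"dp": [0, 0, -5], "rot": [0, 0, 0], "hand": 0.6}
    - {"dp": [0, 0, -7.5], "rot": [0, 0, 0], "hand": 0.6}
    - {"dp": [0, 0, -10], "rot": [0, 0, 0], "hand": 0.6}
    - {"dp": [0, 0, -12.5], "rot": [0, 0, 0], "hand": 0.6}
    - {"dp": [0, 0, -15], "rot": [0, 0, 0], "hand": 0.6}
    - {"dp": [0, 0, -15], "rot": [0, 0, 0], "hand": 0.6}
    - {"dp": [0, 0, -15], "rot": [0, 0, 0], "hand": 0.6}

```text
t: 12.75
eef_pos: [0.5517, -0.339, 0.2813]
tcp_rot: [0.719, -0.695, 0.001, -0.001]
contact_force: [0.1, -1.0, -2.2]
gripper_width: 0.0119
finger_force: 30.0
```

```bash
cat >> h.py <<'E'
C=np.array([.5512,.0205]);YAW=np.radians(-8.1)
def place(h,off,th=20,g=.138):
    """TCP pose: plate leaning th; back lower corner raised h along plate axis from floor point, off = extra +x gap"""
    t=np.radians(th); zp=np.array([-np.sin(t),0,np.cos(t)]);xp=np.array([np.cos(t),0,np.sin(t)])
    foot=np.array([-.05+.094*np.tan(t)+off,0,.006])+xp*.004+zp*h
    tcp=foot+zp*(g-.019)
    M=Ro.from_euler('z',YAW).as_matrix()
    yT=-xp; zT=-zp; xT=np.cross(yT,zT)
    return M@tcp+np.r_[C,0], M@np.stack([xT,yT,zT],1)
E
python3 - <<'E'
from h import *
snap('scene','scene3.png'); s=arm.get_state(); print(s['eef_pos'],s['contact_force'],s['gripper_width'])
for h,o in ((.14,.008),(.11,.008),(.003,.008)):
    P,R=place(h,o); print(P); go(P,R)
E
```

```text
[ 0.55123863 -0.33878017  0.28017469] [-0.57462193  0.08878413 -1.94312271] 0.012194061313295854
[0.45951268 0.03354904 0.25074847]
dp [-37.53   7.87   2.96] rot [0.347 0.032 0.174] rows 8.0
[0.46967092 0.03210331 0.22255769]
dp [-37.35   6.87   5.78] rot [0.347 0.032 0.174] rows 8.0
[0.50590198 0.02694686 0.12201058]
dp [-36.7    3.28  15.84] rot [0.347 0.032 0.174] rows 9.0
```

Request:
step_arm:
  plan:
    - {"dp": [-3, 0.6, 0], "rot": [0.03, 0.003, 0.015], "hand": 0.6}
    - {"dp": [-7, 1.5, 0], "rot": [0.07, 0.006, 0.035], "hand": 0.6}
    - {"dp": [-11, 2.3, 0], "rot": [0.11, 0.01, 0.055], "hand": 0.6}
    - {"dp": [-15, 3.1, 0], "rot": [0.15, 0.014, 0.075], "hand": 0.6}
    - {"dp": [-19, 4, 0.3], "rot": [0.19, 0.018, 0.095], "hand": 0.6}
    - {"dp": [-23, 4.8, 0.7], "rot": [0.23, 0.02, 0.115], "hand": 0.6}
    - {"dp": [-27, 5.7, 1.2], "rot": [0.27, 0.025, 0.135], "hand": 0.6}
    - {"dp": [-31, 6.5, 1.8], "rot": [0.31, 0.03, 0.155], "hand": 0.6}
    - {"dp": [-35, 7.3, 2.4], "rot": [0.347, 0.032, 0.174], "hand": 0.6}
    - {"dp": [-37.5, 7.9, 3], "rot": [0.347, 0.032, 0.174], "hand": 0.6}
    - {"dp": [-37.5, 7.9, 3], "rot": [0.347, 0.032, 0.174], "hand": 0.6}
    - {"dp": [-37.5, 7.9, 3], "rot": [0.347, 0.032, 0.174], "hand": 0.6}

```text
t: 14.0
eef_pos: [0.4589, 0.0332, 0.2497]
tcp_rot: [-0.647, 0.743, -0.132, 0.113]
contact_force: [0.8, 0.0, -0.6]
gripper_width: 0.0118
finger_force: 30.0
```

Run:
```python
from h import *
si,_=snap('scene','scene4.png'); wi,_=snap('wrist','w6.png'); s=arm.get_state(); print(s['eef_pos'],s['contact_force'],s['gripper_width'])
for h,o in ((.14,.008),(.05,.008),(.003,.008)):
    P,R=place(h,o); go(P,R)
o=np.vstack([cv2.resize(si[110:290,180:420],(400,300)),cv2.resize(wi,(400,250))])
cv2.imwrite('pics/c4.png',cv2.cvtColor(o,cv2.COLOR_RGB2BGR))
```

```text
[0.45958245 0.03239033 0.25013855] [ 1.12867237  0.2882402  -1.83365452] 0.011737473660313795
dp [-0.11  0.   -0.07] rot [-0.    -0.002  0.   ] rows 1.0
dp [-0.13  0.    8.93] rot [-0.    -0.002  0.   ] rows 2.0
dp [-0.13  0.   13.63] rot [-0.    -0.002  0.   ] rows 3.0
```

View pics/c4.png

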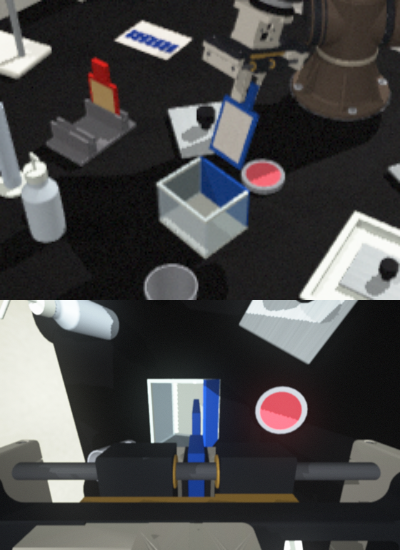

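The plate is held tilted over the tank and heading inside the blue wall, aligned with the tank. Inserting along the plate's axis.

Request:
step_arm:
  plan:
    - {"dp": [-0.1, 0, 1.5], "rot": [0, 0, 0], "hand": 0.6}
    - {"dp": [-0.1, 0, 3], "rot": [0, 0, 0], "hand": 0.6}
    - {"dp": [-0.1, 0, 4.5], "rot": [0, 0, 0], "hand": 0.6}
    - {"dp": [-0.1, 0, 6], "rot": [0, 0, 0], "hand": 0.6}
    - {"dp": [-0.1, 0, 7.5], "rot": [0, 0, 0], "hand": 0.6}
    - {"dp": [-0.1, 0, 9], "rot": [0, 0, 0], "hand": 0.6}
    - {"dp": [-0.1, 0, 10], "rot": [0, 0, 0], "hand": 0.6}
    - {"dp": [-0.1, 0, 11], "rot": [0, 0, 0], "hand": 0.6}
    - {"dp": [-0.1, 0, 12], "rot": [0, 0, 0], "hand": 0.6}
    - {"dp": [-0.1, 0, 12.8], "rot": [0, 0, 0], "hand": 0.6}
    - {"dp": [-0.1, 0, 12.8], "rot": [0, 0, 0], "hand": 0.6}

```text
t: 15.2
eef_pos: [0.5031, 0.0256, 0.1289]
tcp_rot: [-0.645, 0.745, -0.132, 0.112]
contact_force: [-0.3, -1.1, -2.6]
gripper_width: 0.0119
finger_force: 30.0
```

Run:
```python
from h import *
s=arm.get_state(); print(s['eef_pos'],s['contact_force'],s['moment'])
for h,o in ((.002,.008),(0,.008),(.002,.0),(0,.0)):
    P,R=place(h,o); print(P);go(P,R)
wi,p=snap('wrist','w7.png'); si,_=snap('scene','scene5.png')
```

```text
[0.50309798 0.02563731 0.12890441] [-0.30557321 -1.07639482 -2.55210993] [ 0.11917347  1.50904605 -0.01735544]
[0.50624059 0.02689867 0.12107089]
dp [-0.17 -0.01  0.84] rot [ 0.001 -0.004 -0.001] rows 1.0
[0.5069178  0.02680229 0.1191915 ]
dp [-0.17 -0.01  1.04] rot [ 0.001 -0.004 -0.001] rows 1.0
[0.4983204  0.02802588 0.12107089]
dp [-0.17  0.74  0.56] rot [ 0.001 -0.004 -0.001] rows 1.0
[0.49899761 0.0279295  0.1191915 ]
dp [-0.17  0.74  0.76] rot [ 0.001 -0.004 -0.001] rows 1.0
```

Request:
step_arm:
  plan:
    - {"dp": [-0.1, 0, 0.2], "rot": [0, 0, 0], "hand": 0.6}
    - {"dp": [-0.1, 0, 0.4], "rot": [0, 0, 0], "hand": 0.6}
    - {"dp": [-0.1, 0, 0.6], "rot": [0, 0, 0], "hand": 0.6}
    - {"dp": [-0.1, 0, 0.75], "rot": [0, 0, 0], "hand": 0.6}
    - {"dp": [-0.1, 0, 0.85], "rot": [0, 0, 0], "hand": 0.6}
    - {"dp": [-0.1, 0, 0.85], "rot": [0, 0, 0], "hand": 0.6}
    - {"dp": [-0.1, 0, 0.85], "rot": [0, 0, 0], "hand": 0.6}

```text
t: 16.0
eef_pos: [0.5062, 0.0281, 0.1222]
tcp_rot: [-0.646, 0.744, -0.132, 0.114]
contact_force: [0.1, -0.8, -1.3]
gripper_width: 0.0118
finger_force: 30.0
```

Run:
```python
from h import *
s=arm.get_state(); print(s['eef_pos'],s['contact_force'],s['moment'])
for h,o in ((0,.008),(0,.0)):
    P,R=place(h,o);go(P,R)
```

```text
[0.50617191 0.02814874 0.1222008 ] [ 0.06494126 -0.84317562 -1.34727553] [0.2324326  1.40574777 0.01769363]
dp [0.12 0.02 0.31] rot [-0.001 -0.001  0.001] rows 1.0
dp [0.12 0.77 0.04] rot [-0.001 -0.001  0.001] rows 1.0
```

Request:
step_arm:
  plan:
    - {"dp": [0.1, 0.2, -0.05], "rot": [0, 0, 0], "hand": 0.6}
    - {"dp": [0.1, 0.4, -0.12], "rot": [0, 0, 0], "hand": 0.6}
    - {"dp": [0.1, 0.55, -0.17], "rot": [0, 0, 0], "hand": 0.6}
    - {"dp": [0.1, 0.55, -0.17], "rot": [0, 0, 0], "hand": 0.6}
    - {"dp": [0.1, 0.55, -0.17], "rot": [0, 0, 0], "hand": 0.6}

```text
t: 16.5
eef_pos: [0.5004, 0.0281, 0.122]
tcp_rot: [-0.646, 0.744, -0.132, 0.114]
contact_force: [0.1, -0.0, -0.7]
gripper_width: 0.012
finger_force: 30.0
```

Request:
step_arm:
  plan:
    - {"dp": [0, 0, 0.1], "rot": [0, 0, 0], "hand": 0.6}
    - {"dp": [0, 0, 0.2], "rot": [0, 0, 0], "hand": 0.6}
    - {"dp": [0, 0, 0.25], "rot": [0, 0, 0], "hand": 0.6}
    - {"dp": [0, 0, 0.25], "rot": [0, 0, 0], "hand": 0.6}
    - {"dp": [0, 0, 0.25], "rot": [0, 0, 0], "hand": 0.6}

```text
t: 17.0
eef_pos: [0.5012, 0.0278, 0.1195]
tcp_rot: [-0.646, 0.744, -0.132, 0.114]
contact_force: [0.1, 0.7, -1.7]
gripper_width: 0.0119
finger_force: 30.0
```

Request:
step_arm:
  plan:
    - {"dp": [0, 0, 0.1], "rot": [0, 0, 0], "hand": 0.6}
    - {"dp": [0, 0, 0.1], "rot": [0, 0, 0], "hand": 0.6}
    - {"dp": [0, 0, 0.2], "rot": [0, 0, 0], "hand": 0.6}
    - {"dp": [0, 0, 0.2], "rot": [0, 0, 0], "hand": 0.6}
    - {"dp": [0, 0, 0.2], "rot": [0, 0, 0], "hand": 0.6}

```text
t: 17.5
eef_pos: [0.5024, 0.0279, 0.1188]
tcp_rot: [-0.645, 0.743, -0.132, 0.115]
contact_force: [-9.6, 0.6, 15.5]
gripper_width: 0.0118
finger_force: 30.0
```

Request:
step_arm:
  plan:
    - {"dp": [0, 0, -0.15], "rot": [0, 0, 0], "hand": 0.6}
    - {"dp": [0, 0.15, -0.2], "rot": [0, 0, 0], "hand": 0.6}
    - {"dp": [0, 0.25, -0.24], "rot": [0, 0, 0], "hand": 0.6}
    - {"dp": [0, 0.25, -0.24], "rot": [0, 0, 0], "hand": 0.6}

```text
t: 17.9
eef_pos: [0.4989, 0.0284, 0.1192]
tcp_rot: [-0.646, 0.743, -0.132, 0.114]
contact_force: [1.7, 0.0, -0.2]
gripper_width: 0.0121
finger_force: 30.0
```

Request:
step_arm:
  plan:
    - {"dp": [0, 0.08, -0.03], "rot": [0, 0, 0], "hand": 0.6}
    - {"dp": [0, 0.08, -0.03], "rot": [0, 0, 0], "hand": 0.6}
    - {"dp": [0, 0.08, -0.03], "rot": [0, 0, 0], "hand": 0.6}

```text
t: 18.2
eef_pos: [0.4987, 0.0287, 0.1196]
tcp_rot: [-0.646, 0.743, -0.132, 0.114]
contact_force: [5.9, -2.8, -1.6]
gripper_width: 0.0117
finger_force: 30.0
```

Request:
step_arm:
  plan:
    - {"dp": [0, -0.04, 0.05], "rot": [0, 0, 0], "hand": 0.6}
    - {"dp": [0, -0.04, 0.08], "rot": [0, 0, 0], "hand": 0.6}
    - {"dp": [0, -0.04, 0.08], "rot": [0, 0, 0], "hand": 0.6}

```text
t: 18.5
eef_pos: [0.499, 0.0286, 0.1189]
tcp_rot: [-0.646, 0.743, -0.132, 0.114]
contact_force: [1.6, -0.8, 2.8]
gripper_width: 0.0119
finger_force: 30.0
```

Run:
```python
from h import *
s=arm.get_state(); print(s['eef_pos'],s['contact_force'],s['moment'])
P,R=place(0,0);go(P,R)
si,_=snap('scene','scene6.png');wi,_=snap('wrist','w8.png')
o=np.hstack([cv2.resize(si[120:270,220:400],(430,360),interpolation=cv2.INTER_CUBIC),cv2.resize(wi[100:340,180:440],(370,360))])
cv2.imwrite('pics/c6.png',cv2.cvtColor(o,cv2.COLOR_RGB2BGR))
```

```text
[0.49901933 0.02856901 0.11891992] [ 1.57437917 -0.84343443  2.80938587] [0.02828436 0.40145775 0.02009619]
dp [ 0.06 -0.02 -0.02] rot [-0.002 -0.     0.001] rows 1.0
```

View pics/c6.png

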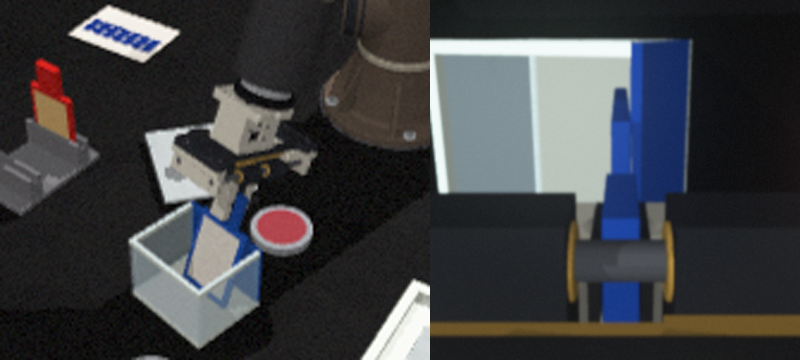

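The plate stands foot on the floor against the blue wall, parallel to it. Wrist pose agrees with the 20° target within 1 mm. Releasing.

Request:
step_arm:
  plan:
    - {"dp": [0, 0, 0], "rot": [0, 0, 0], "hand": 1.4}
    - {"dp": [0, 0, 0], "rot": [0, 0, 0], "hand": 1.8}
    - {"dp": [0, 0, 0], "rot": [0, 0, 0], "hand": 2.6}
    - {"dp": [0, 0, 0], "rot": [0, 0, 0], "hand": 2.6}
    - {"dp": [0, 0, 0], "rot": [0, 0, 0], "hand": 2.6}
    - {"dp": [0, 0, -1], "rot": [0, 0, 0], "hand": 2.6}
    - {"dp": [0, 0, -2.5], "rot": [0, 0, 0], "hand": 2.6}
    - {"dp": [0, 0, -5], "rot": [0, 0, 0], "hand": 2.6}
    - {"dp": [0, 0, -8], "rot": [0, 0, 0], "hand": 2.6}
    - {"dp": [0, 0, -12], "rot": [0, 0, 0], "hand": 2.6}
    - {"dp": [0, 0, -12], "rot": [0, 0, 0], "hand": 2.6}
    - {"dp": [0, 0, -12], "rot": [0, 0, 0], "hand": 2.6}

```text
t: 19.8
eef_pos: [0.4579, 0.0347, 0.2322]
tcp_rot: [-0.646, 0.743, -0.132, 0.115]
contact_force: [0.3, -0.3, -1.9]
gripper_width: 0.0262
finger_force: 0.0
```

Run:
```python
from h import *
s=arm.get_state(); print(s['t'],s['eef_pos'],s['contact_force'],s['gripper_width'])
si,_=snap('scene','scene7.png');wi,_=snap('wrist','w9.png')
o=np.hstack([cv2.resize(si[120:310,200:480],(480,360),interpolation=cv2.INTER_CUBIC),cv2.resize(wi[60:320,200:400],(277,360))])
cv2.imwrite('pics/c7.png',cv2.cvtColor(o,cv2.COLOR_RGB2BGR))
```

```text
19.8 [0.45793166 0.03471361 0.23218628] [ 0.34115378 -0.29952214 -1.8639173 ] 0.026196125472399735
```

View pics/c7.png

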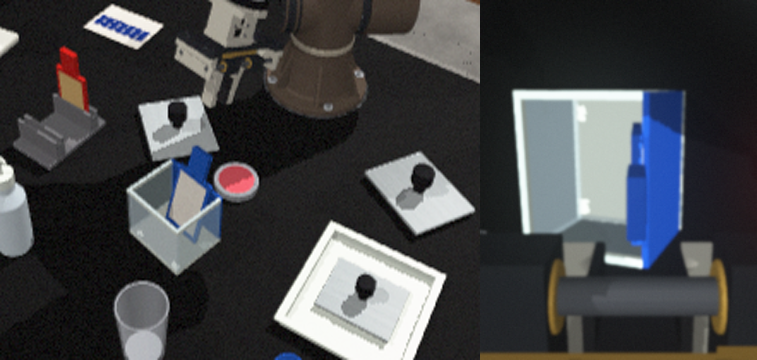

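The plate leans squarely against the blue wall on its own, the lid is flat in the tray, and the gripper is clear. Handing in.

```bash
python3 -c "
from bench import arm
print(arm.close_job())"
```

```text
the job is handed in; nothing more can be done
None
```

I handed the job in at about 20 s: the small lid is flat and knob up in the tray, and the blue-framed plate stands in the tank, leaning squarely on the blue wall at about 20°, with the gripper clear; no verdict came back.

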